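Lay up the soup tray and the water tray

TASK

Lay up the two lunch trays from the washed things on the plank. The blue tray is for soup: set the white soup bowl down gently in its big round well, the steel tumbler in its small round well, and lay the stainless steel serving spoon, face up, in its long slot; the yellow tray is for water: the empty orange pitcher goes in its big round well and the orange tumbler in its small one. Everything must stand or lie flat on the floor of its recess, and the wooden spoon and the green tumbler stay where they are.

Things in the scene. Friction and masses are not known exactly. Their poses are not given: they have to be found in the camera images.
- tray_blue: Blue plastic meal tray, 262 (y) x 206 (x) x 14 mm, fixed. Origin: centre of underside, z up. Recesses 6 mm deep, floors 8 mm above the origin: big round well 126 mm across, centre x +32, y +55 mm; small round well 76 mm across, centre x +32, y -75; slot 232 (along y) x 56 mm, centre x -67, y 0. It takes the soup kit: bowl, steel tumbler, steel spoon.
- tray_yellow: Yellow plastic meal tray, 262 (y) x 206 (x) x 14 mm, fixed. Origin: centre of underside, z up. Recesses 6 mm deep, floors 8 mm above the origin: big round well 126 mm across, centre x +32, y +55 mm; small round well 76 mm across, centre x +32, y -75; slot 232 (along y) x 56 mm, centre x -67, y 0. It takes the water kit: pitcher and orange tumbler. Its slot stays empty.
- bowl: White ceramic soup bowl, rim 124 mm across, 60 mm high, foot 96 mm across, about 350 g. Wall 8 mm thick, nearly upright over the top 25 mm; middle of the wall there 58 mm from the axis. Inside floor 8 mm above the underside. Pinch the wall from above, one finger inside, one outside. Origin: centre of underside, z up; round, yaw is of no account.
- spoon_steel: Stainless serving spoon, 204 mm long, oval bowl 68 x 38 mm at its +x end, about 90 g. Origin: mid-length, at the level of its underside; x along the spoon, z up (face up, as at the start). Handle 14 mm wide, 7 mm thick; at x -10 mm, near its balance point, it lies 6 to 14 mm above the surface beneath. May lie in the slot either way round.
- tumbler_steel: Stainless steel tumbler, straight-sided and open at the top, 58 mm across, 90 mm high, wall 3 mm, about 90 g. Origin: centre of its underside, z up. Grip it across the outside. For the blue tray.
- tumbler_orange: Orange plastic tumbler, straight-sided and open at the top, 58 mm across, 90 mm high, wall 3 mm, about 90 g. Origin: centre of its underside, z up. Grip it across the outside. For the yellow tray.
- pitcher: Orange plastic pitcher, empty, 112 mm across the top, foot 104 mm, 175 mm high, about 220 g. Origin: centre of underside, z up; handle along +x, lip -x. Handle: loop 16 mm wide (y); level top arm from the wall to x 107 mm, z 146 to 162; upright grip x 92 to 107. From above grip the top arm across its 16 mm at x 84, z 152. Its handle may point any way clear of the tumbler.
- tumbler_green: Green plastic tumbler, straight-sided and open at the top, 58 mm across, 90 mm high, wall 3 mm, about 90 g. Origin: centre of its underside, z up. Grip it across the outside. Not wanted: leave it standing where it is.
- spoon_wood: Wooden spoon, 204 mm long, oval bowl 68 by 38 mm at its +x end, round handle 13 mm thick. Origin: below the middle of its length, at the level of its underside. Not wanted: leave it lying where it is.
Not all that is in view belongs to the job. Leave any pink look-alike of the tumbler_orange alone.

How it is judged:
By the outcome, as a careful person would: the job done as asked, in the order asked, and still so for the second after the job is handed in, with the robot touching nothing.
It also fails if it takes over 144 s, if anything falls off the work surface, if the arm or the gripper's body presses on something with over 40 N, if the wrist force passes 120 N, or if a joint passes its speed limit or range.

ROBOT

A 7-joint arm with a two-finger parallel gripper is mounted at the origin on the work surface. World frame = base frame: x ahead of the robot, y to its left, z up, the work surface at z = 0. Lengths are in m, angles in rad, forces in N, time in s.
With the tool pointing down it reaches from about 0.35 to 0.9 m from the base axis. Payload 8.1 kg.
Tool frame: the origin (TCP) lies on the centre line of the jaws, within the pads' length; the fingertips stand 19 mm ahead of it and the grasp point (between the pads) is the TCP; z points along the fingers, y is the direction in which the jaws open and shut (so a half turn about z gives the same grasp; the last joint's range is limited). The gripper opens to 92 mm and grips with 3 to 60 N. Pads are 19 mm wide; open, the fingers measure 130 mm over their backs; the gripper's body (75 mm by 190 mm) begins 47 mm behind the grasp point.
Start: joints at [1.055, 0.434, 0.025, 1.573, -0.012, 1.134, -0.075], TCP at [0.251, -0.573, 0.246] pointing down, gripper open.
Joint ranges: [-2.62, 2.62], [-0.44, 2.09], [-1.27, 1.32], [0.08, 2.57], [-1.32, 4.46], [0.12, 2], [-2.74, 2.74]. Speed limits (rad/s): [2.22, 2.22, 3.01, 3.01, 3.14, 3.14, 3.14].

INTERFACE

Orientations are given as a rotation vector (axis times angle).
In Python, from cell import monitor, imaging, workorder, outline_of gives the robot as it stands.
- The arm moves only by the tool move_arm, never from a script. Its argument "series" is a list of rows, each a list of 6 numbers: the shift along the world's x, y, z in cm, then the turn, a rotation vector about the world's x, y, z in degrees. A call has 1 to 8 rows; each row shifts and turns the commanded pose from where the row before left it; what a row does not reach is not made up. A row lasts 1/10 s, in which the tool goes at most 50 mm and 8.59 degrees, less where a joint would pass 70% of its speed; a pose out of reach is approached as far as the arm can. A call with a gripper value outside its range is refused whole. "grip" is the opening, from 0 (shut) to 1 (fully open), set as the call begins (left out, the last holds). The fingers move at their own pace and stop on an object; "force" is the grip in N (left out, the last holds). Time passes only in rows, so rows that do not move let the fingers close. It gives the time, the measured TCP pose, the force and the opening at its end, in the units of the state.
- monitor.observe(): the state, without advancing time (a new reading comes with each control period).
- imaging.get_image(name): name is "side" or "top" or "wrist"; returns a dict with "color" (384x512x3 uint8, red, green, blue), "fx", "fy", "cx", "cy" (pixels), "rvec" (rotation vector, rad) and "tvec" (3), from world to camera coordinates, as OpenCV has them; the wrist camera has in their place "mount" (4x4, takes a point from camera to tool coordinates, whose origin is the TCP and whose axes are the flange's). Camera axes: x right, y down, z forward; pixel columns grow to the right and rows downward; lengths in m; the calibration is good to about 2 mm. The wrist camera is an equidistant fisheye: a pixel r from the principal point sees the ray r / f radians off the axis. A picture is of the moment at which its call begins: read the wrist's pose just before it. There is no depth.
- workorder.sign_off(): hands the job in, once; it reports no verdict.
Trained networks look in the newest picture that a camera, given by its name, has taken for a name from the list of things; names that differ only in an ending like _2 or _b are one class to them, and where a whole thing is asked for, a point or a joint stands for the part that bears it (a point fixed in the world has none). Each returns a list of dicts, best first, with "p" (0 to 1); they miss things now and then, are a little off and sometimes report something else, mostly with a low value. They report only what shows in the picture. A call takes as long as a camera call. They do not tell look-alikes from the thing itself.
- outline_of(camera, thing): "mask" (384x512 bool, what is visible of it) and "rect" ([left, top, width, height] in pixels, round what is visible of it).
The state is a dict: "clock": time; "joints": joint angles; "dq": joint speeds; "joint_efforts": joint torques, N m; "position": TCP position; "ee_rot": TCP orientation; "force": force on the tool from outside, world axes, zero at the start; "ft_torque": the same for the moment, N m; "width": opening from 0.0 (shut) to 1.0 (fully open).
Only numpy, scipy, OpenCV 4.12 (cv2) and the standard library are available. Lean on these libraries where they do the work, as an engineer would, in place of code of your own. Each camera call takes 0.05 s, during which the arm holds its last target. There are 200 camera calls.

## Working session

There is one attempt and no reset: what is moved stays moved. The work goes in short steps, Python scripts to look and compute and a tool call to move; the robot and the scene stay as the last step left them, time stands still between calls to the robot, and variables do not carry over. Pictures are saved under pics/ and viewed, about 12 in all and at most 16, crops included, and the job is handed in when it is done.

Besides the shell and the picture viewer there is one more tool, called after ">>>" as a command line: name --pt "numbers of a row" for each row, then --argument value for the rest. move_arm: Moves the arm, as the interface text tells. Its arguments: {"type":"object","properties":{"series":{"type":"array"},"grip":{"type":"number"},"force":{"type":"number"}},"required":["series"]}

```bash
mkdir -p pics; ls; cat > h.py <<'E'
import numpy as np,cv2
from scipy.spatial.transform import Rotation as R
from cell import monitor, imaging, workorder, outline_of
def save(im,name,crop=None,scale=1):
    c=im["color"][:,:,::-1]
    if crop: x,y,w,h=crop; c=c[y:y+h,x:x+w]
    cv2.imwrite(f"pics/{name}.png",cv2.resize(c,None,fx=scale,fy=scale,interpolation=cv2.INTER_CUBIC))
def ray(im,u,v,state=None):
    if "mount" in im:
        d=np.array([u-im["cx"],v-im["cy"]]);r=np.hypot(*d);th=r/im["fx"]
        c=np.array([*(d/max(r,1e-9)*np.sin(th)),np.cos(th)])
        T=np.eye(4);T[:3,:3]=R.from_rotvec(state["ee_rot"]).as_matrix();T[:3,3]=state["position"]
        T=T@np.array(im["mount"]);return T[:3,3],T[:3,:3]@c
    M=R.from_rotvec(np.ravel(im["rvec"])).as_matrix();t=np.ravel(im["tvec"])
    c=np.array([(u-im["cx"])/im["fx"],(v-im["cy"])/im["fy"],1])
    return -M.T@t,M.T@c
def onz(im,u,v,z,state=None):
    o,d=ray(im,u,v,state);return o+d*(z-o[2])/d[2]
def proj(im,P,state=None):
    P=np.atleast_2d(P)
    if "mount" in im:
        T=np.eye(4);T[:3,:3]=R.from_rotvec(state["ee_rot"]).as_matrix();T[:3,3]=state["position"]
        T=np.linalg.inv(T@np.array(im["mount"]));c=P@T[:3,:3].T+T[:3,3]
        r=np.hypot(c[:,0],c[:,1]);th=np.arctan2(r,c[:,2])
        return np.c_[im["cx"]+im["fx"]*th*c[:,0]/r,im["cy"]+im["fy"]*th*c[:,1]/r]
    M=R.from_rotvec(np.ravel(im["rvec"])).as_matrix();c=P@M.T+np.ravel(im["tvec"])
    return np.c_[im["cx"]+im["fx"]*c[:,0]/c[:,2],im["cy"]+im["fy"]*c[:,1]/c[:,2]]
E
cat > a.py <<'E'
from h import *
s=monitor.observe();print({k:np.round(v,3) for k,v in s.items()})
names="tray_blue tray_yellow bowl spoon_steel tumbler_steel tumbler_orange pitcher tumbler_green spoon_wood".split()
for cam in ("top","side"):
    im=imaging.get_image(cam);save(im,cam+"0",scale=1.5)
    print(cam,np.round(ray(im,256,192),3))
    for n in names:
        for o in outline_of(cam,n)[:3]:
            if o["p"]>.2:
                v,u=np.nonzero(o["mask"]);print(n,round(o["p"],2),o["rect"],len(u),"z0:",np.round(onz(im,u.mean(),v.mean(),0)[:2],3))
s=monitor.observe();im=imaging.get_image("wrist");save(im,"wrist0",scale=1.5);print(im["fx"],im["cx"],im["cy"],im["mount"])
E
python3 a.py
```

```text
pics
{'clock': np.float64(0.0), 'joints': array([ 1.055,  0.435,  0.025,  1.574, -0.012,  1.134, -0.075]), 'dq': array([-0.001, -0.   , -0.   , -0.002, -0.001,  0.002, -0.002]), 'joint_efforts': array([-1.0000e-03, -6.6786e+01,  9.8500e-01, -3.1446e+01, -6.1000e-02,
        4.3000e-02,  0.0000e+00]), 'position': array([ 0.25 , -0.572,  0.245]), 'ee_rot': array([-3.074e+00, -6.430e-01,  1.000e-03]), 'force': array([ 1.165,  0.109, -1.064]), 'ft_torque': array([-0.01 , -0.053, -0.02 ]), 'width': np.float64(1.001)}
top [[ 0.242 -0.011  1.184]
 [ 0.201 -0.004 -0.98 ]]
tray_blue 0.59 [267.3, 161.6, 91.8, 73.7] 6336 z0: [ 0.468 -0.185]
bowl 0.97 [287.7, 110.4, 39.4, 41.9] 1362 z0: [ 0.682 -0.18 ]
bowl 0.58 [163.2, 91.8, 45.7, 72.0] 2180 z0: [0.715 0.191]
spoon_steel 0.91 [386.2, 158.9, 12.4, 64.8] 366 z0: [ 0.489 -0.426]
tumbler_steel 0.68 [137.4, 131.1, 25.2, 26.2] 530 z0: [0.646 0.317]
tumbler_steel 0.41 [266.0, 159.9, 91.2, 76.0] 6258 z0: [ 0.467 -0.185]
tumbler_orange 0.86 [307.2, 244.9, 26.6, 21.0] 424 z0: [ 0.288 -0.198]
tumbler_orange 0.63 [92.3, 128.6, 29.9, 31.1] 519 z0: [0.649 0.
[... 829 characters left out ...]
.7, 22.8, 36.0] 653 z0: [ 0.712 -0.038]
tumbler_orange 0.7 [58.5, 239.8, 43.8, 46.2] 1259 z0: [0.679 0.423]
tumbler_orange 0.67 [349.5, 172.2, 27.5, 36.3] 775 z0: [ 0.306 -0.242]
pitcher 0.65 [130.1, 140.0, 60.9, 80.1] 3554 z0: [0.777 0.116]
tumbler_green 0.69 [283.6, 109.2, 16.9, 31.7] 548 z0: [ 0.676 -0.373]
spoon_wood 0.66 [95.1, 288.5, 75.0, 60.0] 917 z0: [0.48  0.423]
297.3186396354542 253.16593458344363 196.25886460529438 [[-2.78749600e-04 -9.64436827e-01 -2.64313316e-01  7.11316239e-02]
 [ 9.99999584e-01 -3.92313683e-05 -9.11468676e-04  9.53753724e-04]
 [ 8.68684585e-04 -2.64313460e-01  9.64436437e-01 -1.39966501e-01]
 [ 0.00000000e+00  0.00000000e+00  0.00000000e+00  1.00000000e+00]]
```

View pics/top0.png

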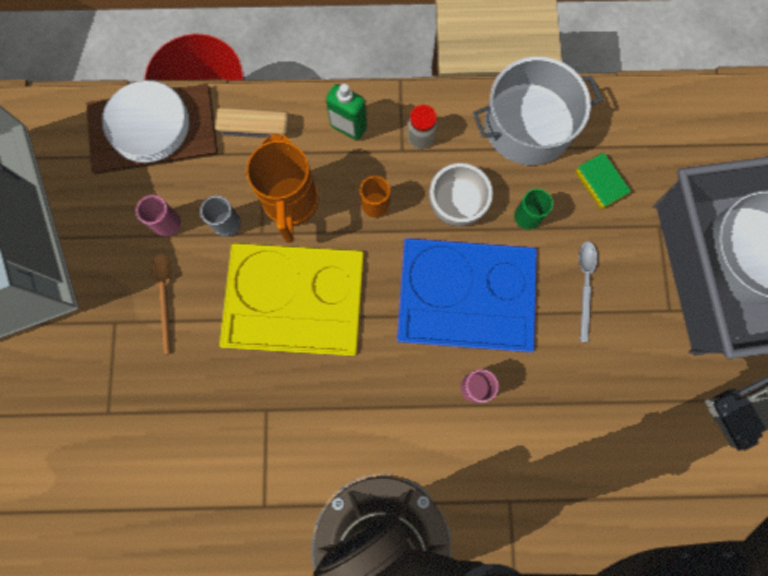

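View pics/side0.png

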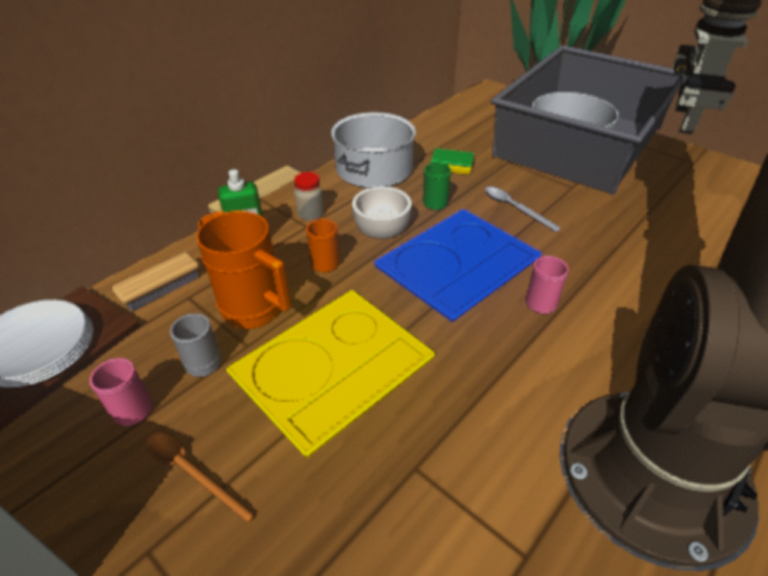

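The top view (768×576 view, ×1.5) shows the orange tumbler at (375,196). Its look-alikes are pink, at (158,215) and (480,386). Steel tumbler is at (220,215), bowl (460,193), pitcher (283,185) with its handle toward the robot, steel spoon (587,290) with its head away from the robot, and green tumbler (535,208). The side view agrees. Next I fit the poses with silhouettes from both cameras.

```bash
cat > fit.py <<'E'
from h import *
from scipy.optimize import minimize
def circ(r,z,n=40):
    a=np.linspace(0,2*np.pi,n,endpoint=False);return np.c_[r*np.cos(a),r*np.sin(a),np.full(n,z)]
def box(x0,x1,y,z0,z1): return np.array([[x,s,z] for x in(x0,x1) for s in(-y,y) for z in(z0,z1)],float)
TUM=[np.r_[circ(.029,0),circ(.029,.09)]]
BOWL=[np.r_[circ(.048,0),circ(.062,.035),circ(.062,.06)]]
PIT=[np.r_[circ(.052,0),circ(.056,.175)],box(.04,.107,.008,.146,.162),box(.092,.107,.008,.06,.162)]
def tray(): return [box(-.103,.103,.131,0,.014)]
S=4
def sil(im,parts,p,st=None):
    m=np.zeros((384*S,512*S),np.uint8);c,s=np.cos(p[2]),np.sin(p[2])
    for P in parts:
        Q=P@np.array([[c,s,0],[-s,c,0],[0,0,1]])+[p[0],p[1],p[3] if len(p)>3 else 0]
        h=cv2.convexHull(proj(im,Q,st).astype(np.float32))
        cv2.fillPoly(m,[np.round(((h+.5)*S-.5)).astype(np.int32)],1)
    return m>0
def fit(views,parts,x0,yaw=False):
    V=[(im,cv2.resize(m.astype(np.uint8),None,fx=S,fy=S,interpolation=cv2.INTER_NEAREST)>0,st) for im,m,st in views]
    def f(q):
        p=[q[0]/100,q[1]/100,q[2] if yaw else 0];c=0
        for im,m,st in V:
            g=sil(im,parts,p,st);c+=1-(g&m).sum()/max(1,(g|m).sum())
        return c
    q=[x0[0]*100,x0[1]*100]+([x0[2]] if yaw else [])
    sx=np.vstack([q]+[np.array(q)+d for d in np.diag([1.5,1.5,.15][:len(q)])])
    r=minimize(f,q,method="Nelder-Mead",options=dict(initial_simplex=sx,xatol=.01,fatol=1e-4))
    x=r.x;return np.round([x[0]/100,x[1]/100]+([x[2]] if yaw else []),4),round(r.fun/len(V),3)
E
cat > b.py <<'E'
from fit import *
ims={c:imaging.get_image(c) for c in("top","side")}
def hue(im,lo,hi,s=150):
    h=cv2.cvtColor(im["color"],cv2.COLOR_RGB2HSV);m=((h[...,0]>=lo)&(h[...,0]<=hi)&(h[...,1]>s)&(h[...,2]>60)).astype(np.uint8)
    n,l,st,_=cv2.connectedComponentsWithStats(cv2.morphologyEx(m,cv2.MORPH_CLOSE,np.ones((3,3))));return l==1+np.argmax(st[1:,4])
def both(name,parts,x0,yaw=False,masks=None):
    vs=[]
    for c,im in ims.items():
        if masks: m=masks(im)
        else:
            g=sil(im,parts,x0+[0]*(3-len(x0)))[::S,::S];best=max(outline_of(c,name),key=lambda o:(o["mask"]&g).sum()/(o["mask"]|g).sum());m=best["mask"]
        vs.append((im,m,None))
    print(name,fit(vs,parts,x0,yaw),[fit([v],parts,x0,yaw) for v in vs])
both("tray_blue",tray(),[.468,-.182,0],True,lambda i:hue(i,105,125))
both("tray_yellow",tray(),[.468,.175,0],True,lambda i:hue(i,24,34))
both("bowl",BOWL,[.67,-.18])
both("tumbler_steel",TUM,[.63,.3])
both("tumbler_orange",TUM,[.67,.0])
both("tumbler_green",TUM,[.63,-.31])
both("pitcher",PIT,[.67,.17,3.1],True)
im=ims["top"];m=outline_of("top","spoon_steel")[0]["mask"];v,u=np.nonzero(m)
for a in (v.min(),v.max()):
    print("spoon end",np.round(onz(im,u[v==a].mean(),a,.012),3))
E
python3 b.py
```

```text
tray_blue (array([ 0.4701, -0.1826, -0.1056]), np.float64(0.031)) [(array([ 0.4684, -0.1818, -0.0967]), np.float64(0.018)), (array([ 0.4717, -0.1854, -0.0942]), np.float64(0.026))]
tray_yellow (array([ 0.4701,  0.1676, -0.0777]), np.float64(0.036)) [(array([ 0.4675,  0.1689, -0.0895]), np.float64(0.044)), (array([ 0.4706,  0.1675, -0.0853]), np.float64(0.022))]
bowl (array([ 0.664 , -0.1724]), np.float64(0.06)) [(array([ 0.6626, -0.1734]), np.float64(0.035)), (array([ 0.666 , -0.1692]), np.float64(0.04))]
tumbler_steel (array([0.6293, 0.3052]), np.float64(0.071)) [(array([0.6267, 0.3034]), np.float64(0.054)), (array([0.6313, 0.3047]), np.float64(0.056))]
tumbler_orange (array([ 0.6646, -0.002 ]), np.float64(0.076)) [(array([ 0.6626, -0.0033]), np.float64(0.055)), (array([ 0.6664, -0.0023]), np.float64(0.06))]
tumbler_green (array([ 0.6331, -0.3174]), np.float64(0.121)) [(array([ 0.6303, -0.3179]), np.float64(0.097)), (array([ 0.6349, -0.317 ]), np.float64(0.087))]
pitcher (array([0.6753, 0.1719, 3.2039]), np.float64(0.057)) [(array([0.673 , 0.1715, 3.2199]), np.float64(0.057)), (array([0.6772, 0.172 , 3.2045]), np.float64(0.042))]
spoon end [ 0.564 -0.43   0.012]
spoon end [ 0.375 -0.405  0.012]
```

Both cameras agree to within about 4 mm, and the recess margins are at least 9 mm. I'll do the bowl first: go above the wall on its robot side, with the jaws along x.

>>> move_arm --pt "2.9 3.3 0 0 0 8.3" --pt "2.9 3.3 0 0 0 8.3" --pt "2.9 3.3 0 0 0 8.3" --pt "2.9 3.3 0 0 0 8.3" --pt "2.9 3.3 0 0 0 8.3" --pt "2.9 3.3 0 0 0 8.3" --pt "2.9 3.3 0 0 0 8.3" --pt "2.9 3.3 0 0 0 8.3" --grip 0.55 --force 40

```text
clock: 2.5
position: [0.4837, -0.3072, 0.246]
ee_rot: [2.214, 2.228, 0.0]
force: [0.8, -1.0, 0.4]
width: 0.552
```

>>> move_arm --pt "3.1 3.4 -2 0 0 0" --pt "3.1 3.4 -2 0 0 0" --pt "3.1 3.4 -2 0 0 0" --pt "3.1 3.4 -2 0 0 0" --pt "0 0 0 0 0 0" --pt "0 0 0 0 0 0"

```text
clock: 3.1
position: [0.6066, -0.1715, 0.1652]
ee_rot: [-2.216, -2.224, 0.001]
force: [-1.3, -0.5, -0.2]
width: 0.546
```

```bash
cat > w.py <<'E'
import sys
from fit import *
name,parts,x0=sys.argv[1],eval(sys.argv[2]),eval(sys.argv[3])
s=monitor.observe();im=imaging.get_image("wrist");save(im,sys.argv[4],scale=1.5)
print(np.round(s["position"],4),np.round(s["ee_rot"],3),np.round(s["joints"],2),s["width"])
for o in outline_of("wrist",name)[:3]:
    r=o["rect"];print(round(o["p"],2),r)
    print(fit([(im,o["mask"],s)],parts,x0,len(x0)>2))
E
python3 w.py bowl BOWL "[.664,-.172]" w1
```

```text
[ 0.6066 -0.1715  0.1652] [-2.216e+00 -2.224e+00  1.000e-03] [ 0.42  0.54 -0.34  1.63  0.21  1.    0.02] 0.5460596088555211
0.57 [249.6, 131.0, 135.5, 127.6]
(array([ 0.6655, -0.1719]), np.float64(0.153))
0.27 [43.0, 0.0, 99.4, 14.7]
(array([ 0.664, -0.172]), np.float64(1.0))
```

View pics/w1.png

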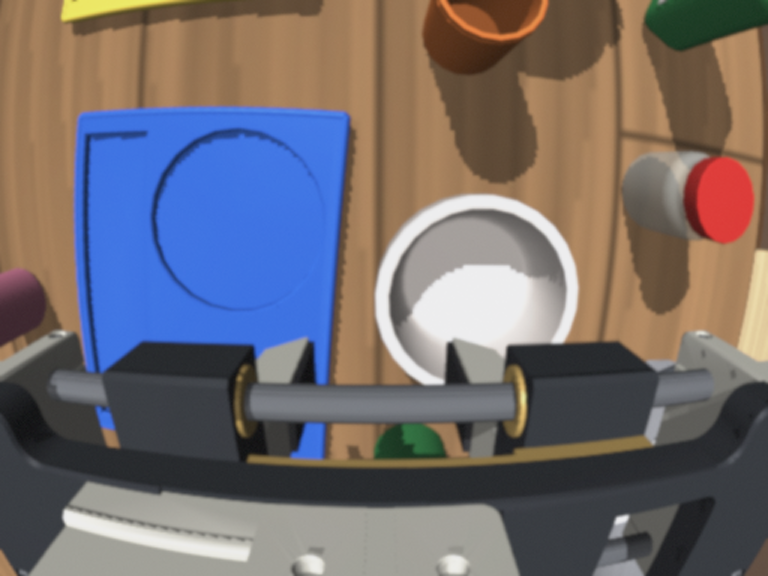

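The wrist view shows the bowl's left wall (≈x 376–390 px) midway between the fingers (312 and 450 px), and the fit agrees. I'll go down and pinch.

>>> move_arm --pt "0 0 -3 0 0 0" --pt "0 0 -3 0 0 0" --pt "0 0 -3 0 0 0" --pt "0 0 -1.3 0 0 0" --pt "0 0 -1 0 0 0" --pt "0 0 0 0 0 0"

```text
clock: 3.8
position: [0.6059, -0.1737, 0.0528]
ee_rot: [-2.221, -2.221, 0.001]
force: [-0.2, -0.5, 1.2]
width: 0.548
```

>>> move_arm --pt "0 0 0 0 0 0" --pt "0 0 0 0 0 0" --pt "0 0 0 0 0 0" --pt "0 0 0 0 0 0" --pt "0 0 0 0 0 0" --pt "0 0 0 0 0 0" --grip 0 --force 35

```text
clock: 4.4
position: [0.6069, -0.1725, 0.0534]
ee_rot: [2.219, 2.223, 0.002]
force: [2.1, 3.3, 3.6]
width: 0.091
```

>>> move_arm --pt "0 0 1 0 0 0" --pt "0 0 2 0 0 0" --pt "0 0 2 0 0 0" --pt "-4 1.1 0 0 0 0" --pt "-4 1 0 0 0 0" --pt "-4 1 0 0 0 0" --pt "-3.8 1 0 0 0 0" --pt "0 0 0 0 0 0"

```text
clock: 5.2
position: [0.4409, -0.1311, 0.1024]
ee_rot: [-2.216, -2.219, 0.01]
force: [0.4, 0.1, -4.0]
width: 0.089
```

```bash
cat > c.py <<'E'
import sys
from h import *
s=monitor.observe();im=imaging.get_image("wrist");save(im,sys.argv[1],scale=1.5);print(np.round(s["position"],4),s["force"],s["width"])
im=imaging.get_image("side");save(im,sys.argv[1]+"s",(130,80,256,192),3)
E
python3 c.py w2
```

```text
[ 0.4409 -0.1311  0.1024] [ 0.41611136  0.06305687 -4.04576487] 0.08929847135222188
```

View pics/w2s.png

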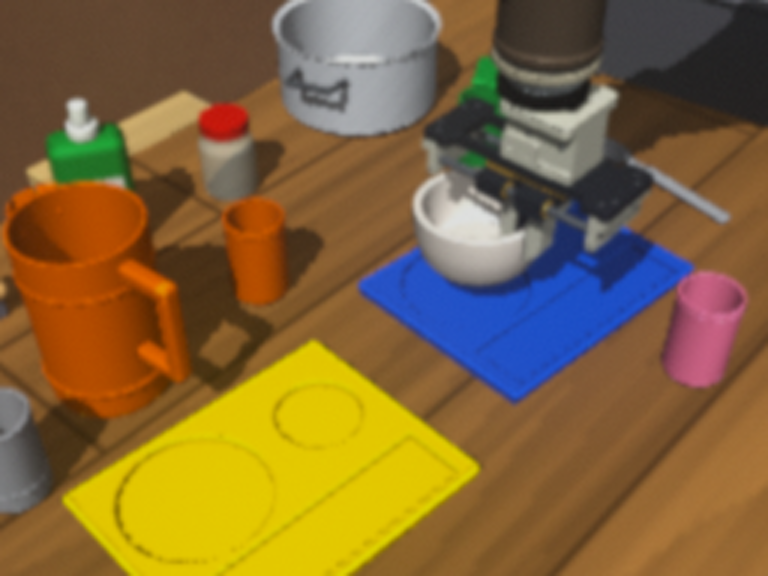

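The bowl is held level above the blue big well (side crop, ~(470,230)). The TCP x reads 8 mm too low, so I'll correct that on the way down.

>>> move_arm --pt "0 0 -1 0 0 0" --pt "0 0 -1 0 0 0" --pt "0 0 -1 0 0 0" --pt "0 0 0 0 0 0" --pt "0 0 0 0 0 0"

```text
clock: 5.8
position: [0.4481, -0.1318, 0.0723]
ee_rot: [-2.219, -2.222, 0.001]
force: [0.4, 0.2, -4.0]
width: 0.085
```

>>> move_arm --pt "0 0 -0.4 0 0 0" --pt "0 0 -0.3 0 0 0" --pt "0 0 -0.2 0 0 0" --pt "0 0 -0.1 0 0 0" --pt "0 0 -0.1 0 0 0" --pt "0 0 0 0 0 0"

```text
clock: 6.4
position: [0.4481, -0.132, 0.0622]
ee_rot: [2.22, 2.222, -0.0]
force: [-4.2, 0.4, 4.2]
width: 0.085
```

The force flipped to +4 N, so the bowl is touching the floor. Release and rise.

>>> move_arm --pt "0 0 0 0 0 0" --pt "0 0 0 0 0 0" --pt "0 0 0 0 0 0" --pt "0 0 0 0 0 0" --grip 0.45

```text
clock: 6.8
position: [0.4487, -0.132, 0.0621]
ee_rot: [2.22, 2.222, 0.001]
force: [0.1, -0.1, 0.3]
width: 0.388
```

>>> move_arm --pt "0 0 1 0 0 0" --pt "0 0 3 0 0 0" --pt "0 0 4 0 0 0" --pt "0 0 4 0 0 0" --pt "0 0 4 0 0 0" --pt "0 0 0 0 0 0" --pt "0 0 0 0 0 0"

```text
clock: 7.5
position: [0.4488, -0.1321, 0.2235]
ee_rot: [2.219, 2.22, 0.002]
force: [-0.6, -0.4, -0.8]
width: 0.449
```

```bash
python3 w.py bowl BOWL "[.507,-.131]" w3; python3 - <<'E'
from fit import *
for c in("top","side"):
    im=imaging.get_image(c)
    for o in outline_of(c,"bowl"):
        if o["rect"][2]<60 and o["p"]>.3:
            P=[p+[0,0,.008] for p in BOWL];print(c,o["p"],fit([(im,o["mask"],None)],P,[.507,-.131]))
E
```

```text
[ 0.4488 -0.1321  0.2235] [2.219e+00 2.220e+00 2.000e-03] [ 0.52  0.24 -0.41  1.95  0.11  0.98  0.05] 0.44941996717709887
0.96 [247.7, 131.6, 114.9, 115.2]
(array([ 0.5061, -0.1385]), np.float64(0.085))
top 0.69 (array([ 0.5089, -0.1131]), np.float64(0.674))
side 0.59 (array([ 0.5051, -0.1366]), np.float64(0.037))
```

View pics/w3.png

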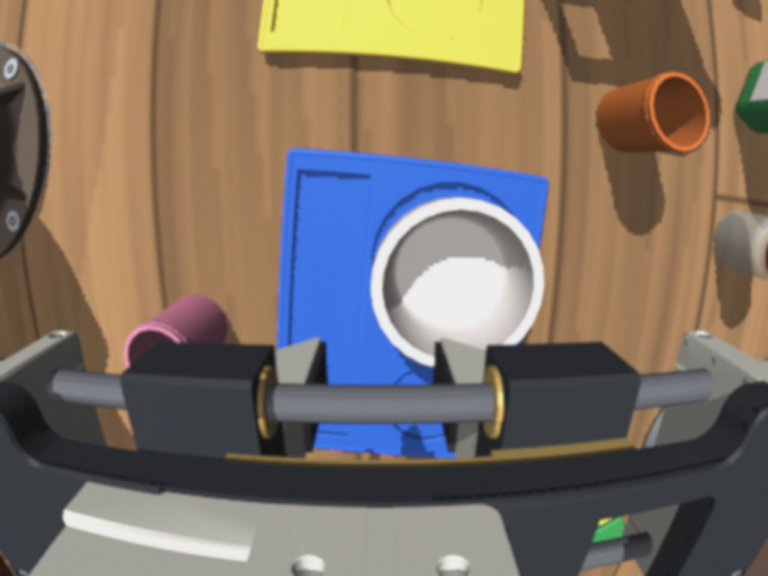

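The bowl sits in its well at about (0.506,−0.137), against a well centre of (0.507,−0.131) with 15 mm of margin. The blue rim is visible all round it. Next is the steel tumbler, with the jaws kept along x to clear the pitcher.

>>> move_arm --pt "1.5 3.6 0 0 0 0" --pt "1.5 3.6 0 0 0 0" --pt "1.5 3.6 0 0 0 0" --pt "1.5 3.6 0 0 0 0" --pt "1.5 3.6 0 0 0 0" --pt "1.5 3.6 0 0 0 0" --pt "1.5 3.6 0 0 0 0" --pt "1.5 3.6 0 0 0 0" --grip 1 --force 15

```text
clock: 8.6
position: [0.5685, 0.1574, 0.2211]
ee_rot: [-2.22, -2.222, 0.002]
force: [0.3, -1.1, 0.5]
width: 0.997
```

>>> move_arm --pt "1.5 3.6 0 0 0 0" --pt "1.5 3.7 0 0 0 0" --pt "1.5 3.7 0 0 0 0" --pt "1.6 3.8 0 0 0 0" --pt "0 0 0 0 0 0" --pt "0 0 0 0 0 0" --pt "0 0 0 0 0 0"

```text
clock: 9.3
position: [0.6293, 0.3027, 0.2212]
ee_rot: [2.221, 2.221, -0.003]
force: [0.5, -1.0, 0.5]
width: 1.002
```

```bash
python3 w.py tumbler_steel TUM "[.63,.304]" w4
```

```text
[0.6293 0.3027 0.2212] [ 2.221  2.221 -0.003] [-0.25  0.62 -0.46  1.37  0.28  1.22 -0.74] 1.0023880035225001
```

View pics/w4.png

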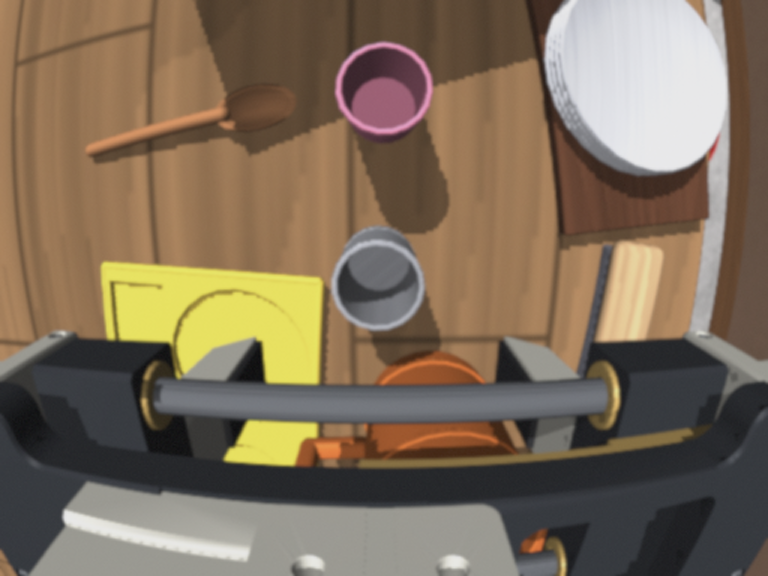

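```bash
python3 - <<'E'
from h import *
s=monitor.observe();im=imaging.get_image("wrist");print(onz(im,378/1.5,283/1.5,.09,s),s["position"])
E
```

```text
[0.62873803 0.30549691 0.09      ] [0.6294801  0.30231948 0.22191599]
```

The grey steel tumbler's rim is centred at (378,283), which works out at (0.629,0.305). I'll go down and grip.

>>> move_arm --pt "0 0.2 -4 0 0 0" --pt "0 0 -4 0 0 0" --pt "0 0 -4 0 0 0" --pt "0 0 -2.5 0 0 0" --pt "0 0 -1.6 0 0 0" --pt "0 0 0 0 0 0"

```text
clock: 10.05
position: [0.6284, 0.3046, 0.0591]
ee_rot: [-2.221, -2.221, 0.005]
force: [-0.7, -0.4, 0.1]
width: 0.999
```

>>> move_arm --pt "0 0 0 0 0 0" --pt "0 0 0 0 0 0" --pt "0 0 0 0 0 0" --pt "0 0 0 0 0 0" --pt "0 0 0 0 0 0" --grip 0 --force 20

```text
clock: 10.55
position: [0.6294, 0.3062, 0.0616]
ee_rot: [2.22, 2.222, 0.001]
force: [-0.9, -0.5, 1.7]
width: 0.617
```

>>> move_arm --pt "0 0 3 0 0 0" --pt "0 0 3 0 0 0" --pt "-2 0 3 0 0 0" --pt "-4 -1 0 0 0 0" --pt "-4 -1 0 0 0 0" --pt "-4 -1 0 0 0 0" --pt "-4 -2 0 0 0 0" --pt "0 -4.6 0 0 0 0"

```text
clock: 11.35
position: [0.4437, 0.2134, 0.1515]
ee_rot: [-2.208, -2.231, -0.0]
force: [1.7, -0.3, -0.7]
width: 0.615
```

>>> move_arm --pt "0 -4.6 0 0 0 0" --pt "0 -4.6 0 0 0 0" --pt "0 -4.6 0 0 0 0" --pt "0 -4.6 0 0 0 0" --pt "0 -4.6 0 0 0 0" --pt "1 -4.6 0 0 0 0" --pt "1 -4.6 0 0 0 0" --pt "1 -4.6 0 0 0 0"

```text
clock: 12.15
position: [0.4794, -0.16, 0.1515]
ee_rot: [2.22, 2.222, 0.0]
force: [0.9, 0.2, -0.8]
width: 0.62
```

>>> move_arm --pt "1.5 -4.6 0 0 0 0" --pt "0 -4.5 0 0 0 0" --pt "0 -1 0 0 0 0" --pt "0 0 0 0 0 0" --pt "0 0 0 0 0 0"

```text
clock: 12.65
position: [0.4943, -0.2574, 0.151]
ee_rot: [-2.219, -2.223, -0.001]
force: [0.7, 0.7, -0.5]
width: 0.617
```

```bash
python3 c.py w5
```

```text
[ 0.4943 -0.2574  0.151 ] [ 0.73931371  0.65587779 -0.50349824] 0.6169624676020702
```

View pics/w5.png

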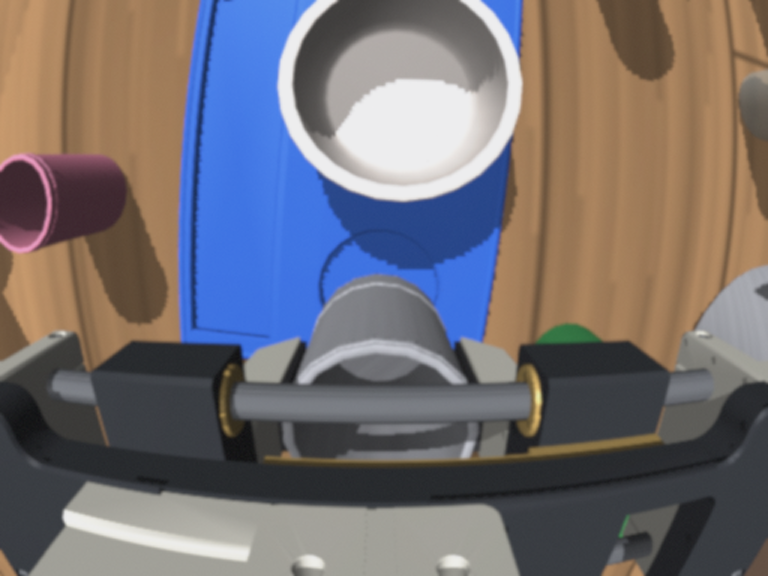

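Small well rim visible: left (320,283), right (440,283), top (380,230). I check its centre with those points.

```bash
python3 - <<'E'
from h import *
s=monitor.observe();im=imaging.get_image("wrist")
for p in [(380,230),(320,283),(440,283)]: print(onz(im,p[0]/1.5,p[1]/1.5,.014,s).round(4))
print("corner of slot",onz(im,193/1.5,326/1.5,.014,s).round(4))
print(proj(im,np.array([[.494,-.261,.014],[.494,-.223,.014]]),s)*1.5)
E
```

```text
[ 0.495  -0.2205  0.014 ]
[ 0.4565 -0.2546  0.014 ]
[ 0.5337 -0.2544  0.014 ]
corner of slot [ 0.3643 -0.2855  0.014 ]
[[378.25276152 292.71390434]
 [378.41708081 234.00743161]]
```

>>> move_arm --pt "0 -0.2 -2.5 0 0 0" --pt "0 0 -2.5 0 0 0" --pt "0 0 -1.7 0 0 0" --pt "0 0 -0.7 0 0 0" --pt "0 0 -0.4 0 0 0" --pt "0 0 -0.2 0 0 0" --pt "0 0 -0.2 0 0 0" --pt "0 0 0 0 0 0"

```text
clock: 13.6
position: [0.4948, -0.2611, 0.0696]
ee_rot: [2.22, 2.222, 0.001]
force: [1.2, 0.7, -0.9]
width: 0.619
```

>>> move_arm --pt "0 0 -0.1 0 0 0" --pt "0 0 -0.1 0 0 0" --pt "0 0 0 0 0 0"

```text
clock: 13.9
position: [0.4946, -0.2611, 0.0691]
ee_rot: [2.219, 2.221, -0.0]
force: [-6.6, 3.1, 20.2]
width: 0.618
```

Contact with the well floor (20 N). Release, rise, and head to the steel spoon, turning the jaws across it.

>>> move_arm --pt "0 0 0 0 0 0" --pt "0 0 0 0 0 0" --pt "0 0 0 0 0 0" --pt "0 0 2 0 0 0" --pt "0 0 3 0 0 0" --pt "0 0 4 0 0 0" --pt "0 0 4 0 0 0" --grip 0.9

```text
clock: 14.6
position: [0.4939, -0.2608, 0.198]
ee_rot: [-2.22, -2.222, 0.0]
force: [0.7, -2.0, 1.0]
width: 0.901
```

>>> move_arm --pt "-0.3 -1.3 0 0 0 -8.1" --pt "-0.3 -1.3 0 0 0 -8.1" --pt "-0.3 -1.3 0 0 0 -8.1" --pt "-0.3 -1.3 0 0 0 -8.1" --pt "-0.3 -1.3 0 0 0 -8.1" --pt "-0.3 -1.3 0 0 0 -8.1" --pt "-0.3 -1.3 0 0 0 -8.1" --pt "-0.3 -1.3 0 0 0 -8.1" --grip 0.4

```text
clock: 15.4
position: [0.4701, -0.3654, 0.1968]
ee_rot: [-3.067, -0.678, 0.0]
force: [-1.2, 0.2, -0.5]
width: 0.399
```

>>> move_arm --pt "-0.3 -1.3 0 0 0 -8.1" --pt "-0.3 -1.3 0 0 0 -8.1" --pt "-0.3 -1.3 0 0 0 -8.1" --pt "-0.2 -1.2 0 0 0 -8.1" --pt "0 0 0 0 0 0" --pt "0 0 0 0 0 0" --pt "0 0 0 0 0 0"

```text
clock: 16.1
position: [0.4597, -0.415, 0.1969]
ee_rot: [-3.135, 0.189, 0.0]
force: [-0.9, 0.4, -0.2]
width: 0.4
```

```bash
cat > sp.py <<'E'
from fit import *
s=monitor.observe();im=imaging.get_image("wrist");save(im,"w6",scale=1.5);print(s["position"].round(4) if hasattr(s["position"],"round") else s["position"],s["ee_rot"],np.round(s["joints"],2))
for o in outline_of("wrist","spoon_steel")[:2]:
    v,u=np.nonzero(o["mask"]);P=np.array([onz(im,a,b,.010,s)[:2] for a,b in zip(u,v)])
    c=P.mean(0);w,V=np.linalg.eigh(np.cov((P-c).T));d=V[:,1]*np.sign(V[0,1]);t=(P-c)@d
    e0,e1=c+d*t.min(),c+d*t.max();m=np.abs(t)<.0
    print(o["p"],"ends",e0.round(4),e1.round(4),"ang",np.degrees(np.arctan2(d[1],d[0])),len(u))
    for a in np.linspace(t.min(),t.max(),7):
        k=abs(t-a)<.006
        if k.any(): print(P[k].mean(0).round(4))
E
python3 sp.py
```

```text
[ 0.4597 -0.415   0.1969] [-3.13514291e+00  1.89260259e-01  1.53618274e-04] [ 0.62  0.47  0.04  1.65 -0.02  1.03 -1.02]
0.95 ends [ 0.3727 -0.4077] [ 0.5717 -0.4309] ang -6.664642533004163 2885
[ 0.3756 -0.4083]
[ 0.4059 -0.4115]
[ 0.4388 -0.4151]
[ 0.4723 -0.4195]
[ 0.5063 -0.4238]
[ 0.5388 -0.4269]
[ 0.5682 -0.4315]
```

View pics/w6.png

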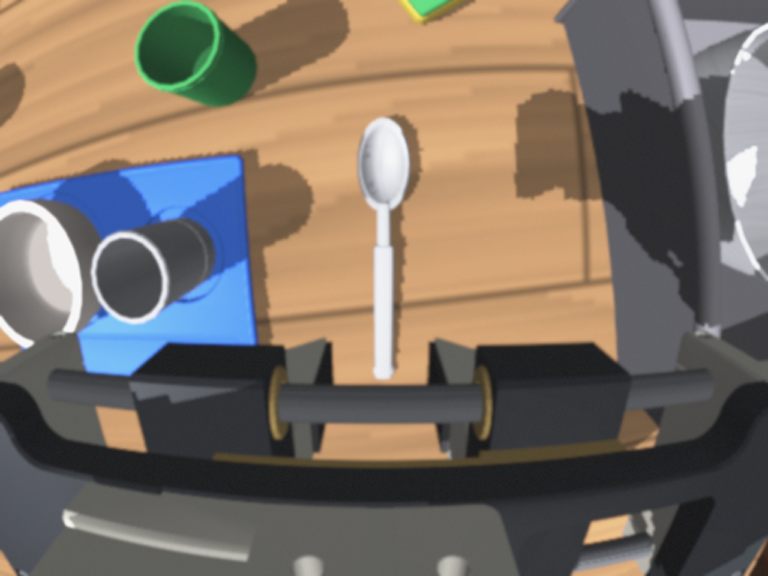

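The spoon lies face up, straight between the fingers, with its head at (384,165). The steel tumbler stands in its small well at (165,265). I'll go down to the handle.

>>> move_arm --pt "0.3 -0.3 -4 0 0 0" --pt "0 0 -4 0 0 0" --pt "0 0 -4 0 0 0" --pt "0 0 -3 0 0 0" --pt "0 0 -1.5 0 0 0" --pt "0 0 -0.8 0 0 0" --pt "0 0 0 0 0 0" --pt "0 0 0 0 0 0"

```text
clock: 17.0
position: [0.4631, -0.4196, 0.0254]
ee_rot: [3.134, -0.196, 0.003]
force: [-0.2, -1.0, -0.2]
width: 0.401
```

>>> move_arm --pt "0 0 0 0 0 0" --pt "0 0 0 0 0 0" --pt "0 0 0 0 0 0" --pt "0 0 0 0 0 0" --grip 0 --force 25

```text
clock: 17.4
position: [0.4626, -0.4191, 0.0246]
ee_rot: [3.135, -0.196, 0.001]
force: [-0.4, 0.3, 4.3]
width: 0.149
```

>>> move_arm --pt "0 0 3 0 0 0" --pt "0 0 4 0 0 0" --pt "0 0 4 0 0 0" --pt "0 0 3 0 0 0"

```text
clock: 17.8
position: [0.4626, -0.4193, 0.1666]
ee_rot: [3.134, -0.196, 0.002]
force: [1.4, -0.4, -0.7]
width: 0.148
```

>>> move_arm --pt "-0.5 2.1 0 0 0 8.3" --pt "-0.5 2.1 0 0 0 8.3" --pt "-0.5 2.1 0 0 0 8.3" --pt "-0.5 2.1 0 0 0 8.3" --pt "-0.5 2.1 0 0 0 8.3" --pt "-0.5 2.1 0 0 0 8.3" --pt "-0.5 2.1 0 0 0 8.3" --pt "-0.5 2.1 0 0 0 8.3"

```text
clock: 18.6
position: [0.4219, -0.2501, 0.1641]
ee_rot: [2.726, 1.561, -0.0]
force: [0.1, 0.1, 0.1]
width: 0.152
```

>>> move_arm --pt "-0.7 2.3 0 0 0 8.3" --pt "-0.7 2.3 0 0 0 8.3" --pt "-0.7 2.4 0 0 0 8.1" --pt "0 0 -4 0 0 0" --pt "0 0 0 0 0 0" --pt "0 0 0 0 0 0" --pt "0 0 0 0 0 0"

```text
clock: 19.3
position: [0.402, -0.1816, 0.1251]
ee_rot: [2.336, 2.099, 0.001]
force: [-0.2, -0.4, -1.0]
width: 0.15
```

```bash
python3 c.py w7
```

```text
[ 0.402  -0.1816  0.1251] [-0.15644825 -0.39788945 -0.98453686] 0.1504281473495613
```

View pics/w7.png

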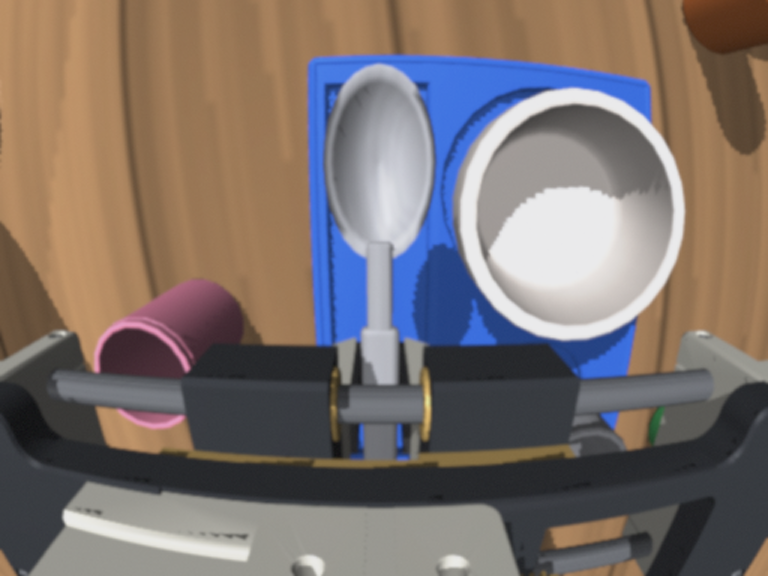

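The spoon is centred over the slot (slot 328–430 px, spoon 380 px). However, the pink tumbler is close under the gripper's left end, so I measure it before going down.

```bash
python3 - <<'E'
from fit import *
s=monitor.observe();im=imaging.get_image("wrist")
for p in [(145,372),(192,372),(97,355)]: print(onz(im,p[0]/1.5,p[1]/1.5,.09,s).round(4))
for p in [(328,85),(430,85)]: print("slot end",onz(im,p[0]/1.5,p[1]/1.5,.014,s).round(4))
for c in("top","side"):
    im=imaging.get_image(c)
    for o in outline_of(c,"tumbler_orange"):
        r=fit([(im,o["mask"],None)],TUM,[.28,-.19])
        if r[1]<.4: print(c,o["p"],r)
for t in ("bowl",):
    for c in ("top",): 
        for o in outline_of(c,"bowl"):
            if o["rect"][2]<60: print(o["rect"],fit([(im if c=='side' else imaging.get_image('top'),o["mask"],None)],[p+[0,0,.008] for p in BOWL],[.506,-.135]))
E
```

```text
[ 0.2889 -0.1857  0.09  ]
[ 0.3149 -0.187   0.09  ]
[ 0.2621 -0.1753  0.09  ]
slot end [ 0.3871 -0.057   0.014 ]
slot end [ 0.4435 -0.0631  0.014 ]
top 0.83 (array([ 0.2851, -0.1891]), np.float64(0.052))
side 0.94 (array([ 0.2877, -0.1887]), np.float64(0.057))
[277.9, 160.8, 36.8, 44.6] (array([ 0.5035, -0.1375]), np.float64(0.164))
```

The pink tumbler (0.287,−0.188, rim z 0.09) would be hit by the 190 mm wide gripper body if I laid the spoon down here. I'll put the spoon back on the table, regrip it near x = −45 mm, and lay it reversed, so the gripper comes down at y ≈ −0.124, clear of the pink tumbler.

>>> move_arm --pt "0 0 4 0 0 0" --pt "0.7 -2.4 0 0 0 -8.1" --pt "0.7 -2.3 0 0 0 -8.3" --pt "0.7 -2.3 0 0 0 -8.3" --pt "0.5 -2.1 0 0 0 -8.3" --pt "0.5 -2.1 0 0 0 -8.3" --pt "0.5 -2.1 0 0 0 -8.3" --pt "0.5 -2.1 0 0 0 -8.3"

```text
clock: 20.55
position: [0.4424, -0.3358, 0.1639]
ee_rot: [-3.063, -0.699, 0.0]
force: [0.7, -0.4, -1.1]
width: 0.147
```

>>> move_arm --pt "0.5 -2.1 0 0 0 -8.3" --pt "0.5 -2.1 0 0 0 -8.3" --pt "0.5 -2.1 0 0 0 -8.3" --pt "0.5 -2.1 0 0 0 -8.3" --pt "0 0 -4 0 0 0" --pt "0 0 -4 0 0 0" --pt "0 0 -3 0 0 0" --pt "0 0 -1.5 0 0 0"

```text
clock: 21.35
position: [0.4609, -0.4177, 0.036]
ee_rot: [-3.133, 0.196, 0.006]
force: [-0.3, 0.2, -0.8]
width: 0.145
```

>>> move_arm --pt "0 0 -0.7 0 0 0" --pt "0 0 -0.4 0 0 0" --pt "0 0 0 0 0 0" --pt "0 0 0 0 0 0"

```text
clock: 21.75
position: [0.463, -0.4196, 0.0293]
ee_rot: [3.134, -0.196, 0.003]
force: [0.4, -0.1, -0.8]
width: 0.152
```

>>> move_arm --pt "0 0 -0.2 0 0 0" --pt "0 0 -0.2 0 0 0" --pt "0 0 0 0 0 0" --pt "0 0 0 0 0 0"

```text
clock: 22.15
position: [0.4627, -0.4193, 0.0246]
ee_rot: [3.135, -0.196, 0.001]
force: [-0.0, 0.3, 4.5]
width: 0.145
```

>>> move_arm --pt "0 0 0 0 0 0" --pt "0 0 0 0 0 0" --pt "0 0 0 0 0 0" --pt "0 0 2 0 0 0" --pt "0 0 4 0 0 0" --pt "0 0 4 0 0 0" --pt "0 0 4 0 0 8.5" --pt "0 0 0 0 0 8.5" --grip 0.4

```text
clock: 22.95
position: [0.4648, -0.421, 0.17]
ee_rot: [3.123, 0.278, 0.01]
force: [-0.1, -0.6, -0.2]
width: 0.399
```

>>> move_arm --pt "-0.5 0.05 0 0 0 8.5" --pt "-0.5 0.05 0 0 0 8.5" --pt "-0.5 0.05 0 0 0 8.5" --pt "-0.5 0.05 0 0 0 8.5" --pt "-0.5 0.05 0 0 0 8.5" --pt "-0.5 0.05 0 0 0 8.5" --pt "-0.5 0.1 0 0 0 8.5" --pt "0 0 0 0 0 8.5"

```text
clock: 23.75
position: [0.4263, -0.415, 0.1638]
ee_rot: [-2.438, -1.98, 0.001]
force: [-0.3, 0.5, 0.3]
width: 0.4
```

>>> move_arm --pt "0 0 0 0 0 8.5" --pt "0 0 0 0 0 8.5" --pt "0 0 0 0 0 8.5" --pt "0 0 0 0 0 8.5" --pt "0 0 0 0 0 8.5" --pt "0 0 0 0 0 8.5" --pt "0 0 0 0 0 8.5" --pt "0 0 0 0 0 8.5"

```text
clock: 24.55
position: [0.427, -0.415, 0.1638]
ee_rot: [-0.914, -3.005, -0.0]
force: [0.2, 0.6, 0.0]
width: 0.398
```

>>> move_arm --pt "0 0 0 0 0 8.5" --pt "0 0 0 0 0 8.5" --pt "0 0 0 0 0 8.5" --pt "0 0 0 0 0 1.5" --pt "0 0 0 0 0 0" --pt "0 0 0 0 0 0"

```text
clock: 25.15
position: [0.4272, -0.415, 0.1639]
ee_rot: [-0.201, -3.135, -0.0]
force: [0.0, -0.1, 0.2]
width: 0.396
```

```bash
sed -i 's/"w6"/"w8"/' sp.py; python3 sp.py; python3 - <<'E'
from h import *
im=imaging.get_image("top")
for o in outline_of("top","spoon_steel")[:2]:
    v,u=np.nonzero(o["mask"]);P=np.array([onz(im,a,b,.010)[:2] for a,b in zip(u,v)])
    c=P.mean(0);w,V=np.linalg.eigh(np.cov((P-c).T));d=V[:,1]*np.sign(V[0,1]);t=(P-c)@d
    print("top",o["p"],(c+d*t.min()).round(4),(c+d*t.max()).round(4),np.degrees(np.arctan2(d[1],d[0])))
E
```

```text
[ 0.4272 -0.415   0.1639] [-2.01373492e-01 -3.13502616e+00 -1.83567076e-04] [ 1.18  0.58 -0.74  1.7   0.44  1.04  1.73]
0.66 ends [ 0.3692 -0.4079] [ 0.5714 -0.4332] ang -7.115490630174129 2358
[ 0.3725 -0.4081]
[ 0.4029 -0.4126]
[ 0.4368 -0.4164]
[ 0.4701 -0.4202]
[ 0.5011 -0.424 ]
[ 0.5407 -0.4288]
[ 0.5685 -0.4331]
top 0.61 [ 0.369  -0.4081] [ 0.5673 -0.4352] -7.764846238320714
```

Spoon back down unchanged; the grip point is at x ≈ −44 mm. Regrip.

>>> move_arm --pt "0 0 -4 0 0 0" --pt "0 0 -4 0 0 0" --pt "0 0 -3 0 0 0" --pt "0 0 -2 0 0 0" --pt "0 0 -1.1 0 0 0" --pt "0 0 0 0 0 0" --pt "0 0 0 0 0 0"

```text
clock: 26.05
position: [0.4279, -0.4152, 0.0239]
ee_rot: [0.196, 3.135, -0.001]
force: [0.0, 0.4, -0.1]
width: 0.398
```

>>> move_arm --pt "0 0 0 0 0 0" --pt "0 0 0 0 0 0" --pt "0 0 0 0 0 0" --pt "0 0 0 0 0 0" --pt "0 0 0 0 0 0" --grip 0 --force 40

```text
clock: 26.55
position: [0.4275, -0.4153, 0.0236]
ee_rot: [0.196, 3.135, -0.001]
force: [-1.0, -0.6, 4.6]
width: 0.144
```

>>> move_arm --pt "0 0 2 0 0 0" --pt "0 0 3 0 0 0" --pt "0 0 4 0 0 0" --pt "0 0 4 0 0 0" --pt "0 0 1 0 0 0" --pt "0 0 0 0 0 0"

```text
clock: 27.15
position: [0.428, -0.4155, 0.1645]
ee_rot: [0.196, 3.133, -0.003]
force: [0.8, -0.1, -1.3]
width: 0.146
```

>>> move_arm --pt "-0.2 2.6 0 0 0 -8.1" --pt "-0.2 2.6 0 0 0 -8.1" --pt "-0.2 2.6 0 0 0 -8.1" --pt "-0.2 2.6 0 0 0 -8.1" --pt "-0.2 2.6 0 0 0 -8.1" --pt "-0.2 2.6 0 0 0 -8.1" --pt "-0.2 2.6 0 0 0 -8.1" --pt "-0.2 2.7 0 0 0 -8.1"

```text
clock: 27.95
position: [0.4098, -0.2049, 0.1612]
ee_rot: [-1.852, -2.534, 0.001]
force: [0.1, 0.3, -1.2]
width: 0.143
```

>>> move_arm --pt "-0.1 2.8 0 0 0 -8.1" --pt "-0.1 2.8 0 0 0 -8.1" --pt "-0.1 2.7 0 0 0 -7.6" --pt "0 0 0 0 0 0" --pt "0 0 0 0 0 0" --pt "0 0 0 0 0 0"

```text
clock: 28.55
position: [0.4077, -0.1239, 0.1622]
ee_rot: [-2.329, -2.107, 0.002]
force: [-0.2, 0.4, -0.9]
width: 0.146
```

```bash
python3 c.py w9
```

```text
[ 0.4077 -0.1239  0.1622] [-0.19985019  0.36739123 -0.92276864] 0.14641022022680336
```

View pics/w9s.png

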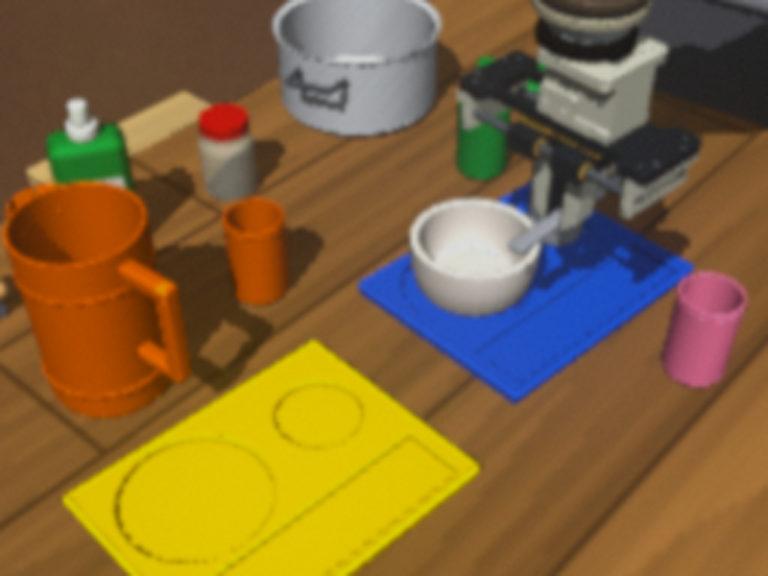

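The spoon is held level over the slot, and the gripper is clear of the pink tumbler (side crop (705,330)). I'll lower it in two stages.

>>> move_arm --pt "0.1 0 -4 0 0 0" --pt "0 0 -4 0 0 0" --pt "0 0 -2.5 0 0 0" --pt "0 0 -1 0 0 0" --pt "0 0 -0.5 0 0 0" --pt "0 0 0 0 0 0"

```text
clock: 29.25
position: [0.4096, -0.1233, 0.0432]
ee_rot: [2.33, 2.107, 0.0]
force: [0.4, -0.4, -1.0]
width: 0.142
```

>>> move_arm --pt "0 0 -0.3 0 0 0" --pt "0 0 -0.3 0 0 0" --pt "0 0 -0.2 0 0 0" --pt "0 0 -0.1 0 0 0" --pt "0 0 0 0 0 0"

```text
clock: 29.75
position: [0.4093, -0.123, 0.034]
ee_rot: [2.33, 2.107, 0.0]
force: [-0.3, -0.7, -0.9]
width: 0.143
```

>>> move_arm --pt "0 0 -0.1 0 0 0" --pt "0 0 -0.1 0 0 0" --pt "0 0 0 0 0 0" --pt "0 0 0 0 0 0"

```text
clock: 30.15
position: [0.4093, -0.123, 0.032]
ee_rot: [2.33, 2.107, 0.0]
force: [0.5, 0.8, -0.5]
width: 0.146
```

>>> move_arm --pt "0 0 -0.1 0 0 0" --pt "0 0 0 0 0 0" --pt "0 0 0 0 0 0"

```text
clock: 30.45
position: [0.4094, -0.123, 0.0314]
ee_rot: [2.33, 2.107, 0.0]
force: [-2.5, 1.8, 8.7]
width: 0.142
```

>>> move_arm --pt "0 0 0 0 0 0" --pt "0 0 0 0 0 0" --pt "0 0 0 0 0 0" --pt "0 0 1.5 0 0 0" --pt "0 0 3 0 0 0" --pt "0 0 4 0 0 0" --pt "0 0 4 0 0 0" --pt "0 0 4 0 0 0" --grip 0.25

```text
clock: 31.25
position: [0.4089, -0.1227, 0.1975]
ee_rot: [-2.329, -2.107, -0.0]
force: [1.0, -0.3, -0.2]
width: 0.248
```

>>> move_arm --pt "0 0 4 0 0 0" --pt "0 4 0 0 0 0" --pt "0 4 0 0 0 0" --pt "0 4 0 0 0 0" --pt "0 4 0 0 0 0" --pt "0 4 0 0 0 0" --pt "0 0 0 0 0 0"

```text
clock: 31.95
position: [0.4089, 0.0823, 0.2365]
ee_rot: [-2.322, -2.115, -0.004]
force: [0.0, -0.2, -0.4]
width: 0.252
```

```bash
python3 - <<'E'
from h import *
im=imaging.get_image("top");save(im,"t2",(255,95,165,150),4.5)
s=monitor.observe();print(s["position"],s["joints"])
E
```

```text
[0.40897283 0.07951794 0.23610027] [ 0.32327636  0.17546144 -0.71837024  2.01498703  0.13639096  0.9976362
 -0.55672538]
```

View pics/t2.png

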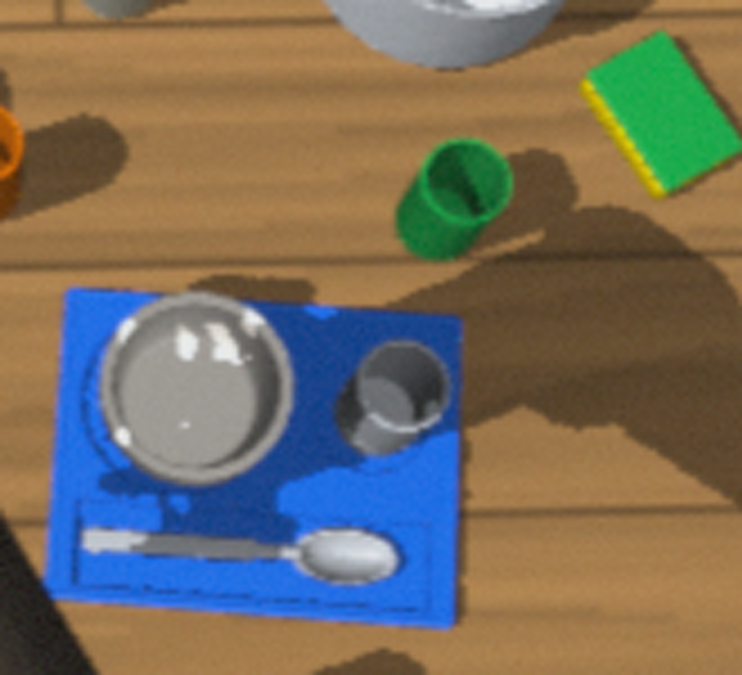

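The blue tray shows the bowl and tumbler in their wells and the spoon face up inside the slot outline (80–432 px). The handle-end touch-down height also matched lying flat. Next is the pitcher: jaws across the handle's top arm.

>>> move_arm --pt "1.5 0.7 0 0 0 8.3" --pt "1.5 0.7 0 0 0 8.3" --pt "1.5 0.7 0 0 0 8.3" --pt "1.5 0.7 0 0 0 8.3" --pt "1.5 0.7 0 0 0 8.3" --pt "1.5 0.7 0 0 0 8.3" --pt "1.5 0.7 0 0 0 8.3" --pt "1.5 0.7 0 0 0 8.3" --grip 0.5

```text
clock: 32.8
position: [0.5301, 0.1314, 0.2355]
ee_rot: [-0.79, -3.04, 0.002]
force: [-0.9, -1.0, -0.1]
width: 0.501
```

>>> move_arm --pt "1.5 0.7 0 0 0 8.3" --pt "1.5 0.7 0 0 0 8.3" --pt "1.5 0.8 0 0 0 8.3" --pt "1.6 0.8 0 0 0 8.3" --pt "0 0 0 0 0 0" --pt "0 0 0 0 0 0" --pt "0 0 0 0 0 0"

```text
clock: 33.5
position: [0.5897, 0.162, 0.2358]
ee_rot: [0.1, -3.139, 0.001]
force: [-0.2, 0.2, 0.1]
width: 0.499
```

```bash
cat > pc.py <<'E'
from fit import *
s=monitor.observe();im=imaging.get_image("wrist");print(np.round(s["position"],4),s["ee_rot"],np.round(s["joints"],2))
for p in ([.5917,.1666,.162],[.6755,.172,.175]): print(proj(im,np.array([p]),s)*1.5)
c=im["color"].copy()[:,:,::-1].copy()
for P in PIT[1:2]:
    a=3.205;Q=P@np.array([[np.cos(a),np.sin(a),0],[-np.sin(a),np.cos(a),0],[0,0,1]])+[.6755,.172,0]
    for q in proj(im,Q,s): cv2.circle(c,tuple(int(round(x)) for x in q),2,(255,0,255),-1)
cv2.imwrite("pics/w10.png",cv2.resize(c,None,fx=1.5,fy=1.5))
E
python3 pc.py
```

```text
[0.5897 0.162  0.2358] [ 1.00470897e-01 -3.13933086e+00  1.38036798e-03] [ 0.27  0.61 -0.99  1.56  0.53  1.26  0.83]
[[390.08941526 321.99014335]]
[[389.25297552 471.06321511]]
```

View pics/w10.png

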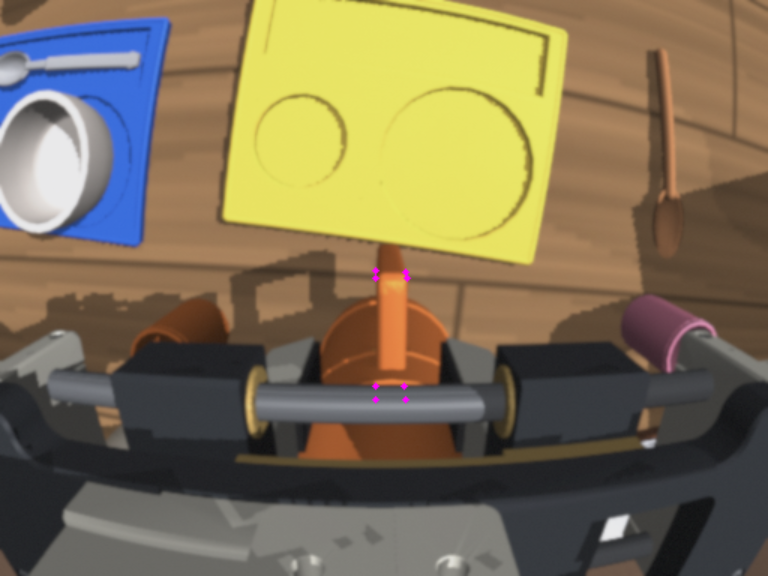

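The handle's top arm at (393,320) matches the modelled corners. I'll shift 4 mm, go down and grip.

>>> move_arm --pt "0.2 0.5 -2 0 0 0" --pt "0 0 -3 0 0 0" --pt "0 0 -2 0 0 0" --pt "0 0 -1.4 0 0 0" --pt "0 0 0 0 0 0" --pt "0 0 0 0 0 0"

```text
clock: 34.15
position: [0.5924, 0.1681, 0.1528]
ee_rot: [-0.105, 3.139, 0.0]
force: [-0.5, 0.1, 0.8]
width: 0.502
```

>>> move_arm --pt "0 0 0 0 0 0" --pt "0 0 0 0 0 0" --pt "0 0 0 0 0 0" --pt "0 0 0 0 0 0" --pt "0 0 0 0 0 0" --grip 0 --force 55

```text
clock: 34.65
position: [0.5924, 0.1679, 0.1523]
ee_rot: [-0.105, 3.139, -0.0]
force: [0.0, -0.9, 2.5]
width: 0.168
```

>>> move_arm --pt "0 0 0.5 0 0 0" --pt "0 0 1 0 0 0" --pt "0 0 1.5 0 0 0" --pt "0 0 1 0 0 0" --pt "0 0 0 0 0 0" --pt "0 0 0 0 0 0"

```text
clock: 35.25
position: [0.5924, 0.168, 0.1924]
ee_rot: [-0.105, 3.139, 0.0]
force: [-0.1, -0.6, -2.7]
width: 0.167
```

```bash
cat > pf.py <<'E'
from fit import *
import sys
x0=eval(sys.argv[1]);dz=float(sys.argv[2])
s=monitor.observe();print(np.round(s["position"],4))
for c in("side","top"):
    im=imaging.get_image(c)
    for o in outline_of(c,"pitcher")[:2]:
        r=fit([(im,o["mask"],None)],[p+[0,0,dz] for p in PIT],x0,True);print(c,round(o["p"],2),r)
save(imaging.get_image("side"),sys.argv[3],(60,100,256,192),3)
E
python3 pf.py "[.6755,.172,3.205]" .04 s3
```

```text
[0.5924 0.168  0.1924]
side 0.98 (array([0.6746, 0.176 , 3.2395]), np.float64(0.439))
top 0.48 (array([0.5494, 0.128 , 3.5515]), np.float64(0.923))
```

View pics/s3.png

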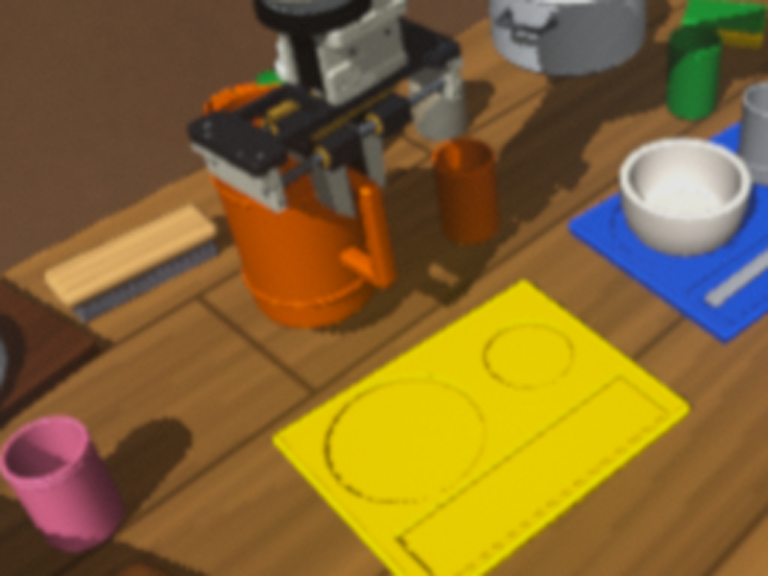

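The pitcher hangs level. I'll check the yellow big-well centre from the earlier wrist picture (well at (458,163), small well at (301,141)).

```bash
python3 - <<'E'
from h import *
im=imaging.get_image("wrist");s=dict(position=[.5897,.162,.2358],ee_rot=[.1005,-3.1393,.0014])
for p in [(458,163),(301,141),(458,87),(458,240),(383,163),(533,163)]: print(p,onz(im,p[0]/1.5,p[1]/1.5,.014,s).round(4))
print(onz(im,301/1.5,95/1.5,.014,s),onz(im,301/1.5,187/1.5,.014,s),onz(im,256/1.5,141/1.5,.014,s),onz(im,347/1.5,141/1.5,.014,s))
E
```

```text
(458, 163) [0.5042 0.2191 0.014 ]
(301, 141) [0.4942 0.0916 0.014 ]
(458, 87) [0.4411 0.2149 0.014 ]
(458, 240) [0.5675 0.2246 0.014 ]
(383, 163) [0.5092 0.1587 0.014 ]
(533, 163) [0.4969 0.283  0.014 ]
[0.45592725 0.08914097 0.014     ] [0.53193039 0.09348406 0.014     ] [0.49468498 0.05374031 0.014     ] [0.49291175 0.12883701 0.014     ]
```

>>> move_arm --pt "-3.4 1 0 0 0 0" --pt "-3.4 1 0 0 0 0" --pt "-3.4 1 0 0 0 0" --pt "-3.4 0.9 0 0 0 0" --pt "-3.4 0.9 0 0 0 0" --pt "0 0 0 0 0 0" --pt "0 0 0 0 0 0" --pt "0 0 0 0 0 0"

```text
clock: 36.35
position: [0.4233, 0.2157, 0.1921]
ee_rot: [-0.104, 3.139, 0.0]
force: [-0.3, -1.0, -1.8]
width: 0.168
```

>>> move_arm --pt "-0.1 0 -1 0 0 0" --pt "0 0 -1 0 0 0" --pt "0 0 -0.5 0 0 0" --pt "0 0 -0.3 0 0 0" --pt "0 0 -0.2 0 0 0" --pt "0 0 -0.1 0 0 0" --pt "0 0 0 0 0 0"

```text
clock: 37.05
position: [0.4213, 0.2161, 0.1611]
ee_rot: [-0.106, 3.14, 0.0]
force: [-0.6, -0.6, -1.9]
width: 0.169
```

>>> move_arm --pt "0 0 -0.1 0 0 0" --pt "0 0 -0.1 0 0 0" --pt "0 0 0 0 0 0"

```text
clock: 37.35
position: [0.4213, 0.2163, 0.1601]
ee_rot: [-0.106, 3.139, -0.001]
force: [-4.4, -3.8, 13.7]
width: 0.172
```

Floor contact (+13.7 N). Release, rise, and go to the orange tumbler, turning the jaws back along x.

>>> move_arm --pt "0 0 0 0 0 0" --pt "0 0 0 0 0 0" --pt "0 0 0 0 0 0" --pt "0 0 2 0 0 0" --pt "0 0 3 0 0 0" --pt "0 0 4 0 0 0" --pt "0 0 0 0 0 0" --grip 0.5

```text
clock: 38.05
position: [0.4229, 0.2181, 0.2533]
ee_rot: [-0.106, 3.134, 0.005]
force: [0.0, 0.4, 0.2]
width: 0.495
```

>>> move_arm --pt "2.2 -2 0 0 0 -8.5" --pt "2.2 -2 0 0 0 -8.5" --pt "2.2 -2 0 0 0 -8.5" --pt "2.2 -2 0 0 0 -8.5" --pt "2.2 -2 0 0 0 -8.5" --pt "2.2 -2 0 0 0 -8.5" --pt "2.2 -2 0 0 0 -8.5" --pt "2.2 -2 0 0 0 -8.5" --grip 1 --force 20

```text
clock: 38.85
position: [0.598, 0.0549, 0.2485]
ee_rot: [-1.677, -2.657, 0.001]
force: [0.4, 0.5, 0.4]
width: 1.0
```

>>> move_arm --pt "2.2 -2 0 0 0 -8.5" --pt "2.2 -2 0 0 0 -8.5" --pt "2.3 -1.8 0 0 0 -8.5" --pt "0 0 -3 0 0 0" --pt "0 0 0 0 0 0" --pt "0 0 0 0 0 0" --pt "0 0 0 0 0 0"

```text
clock: 39.55
position: [0.6643, -0.001, 0.2201]
ee_rot: [2.213, 2.23, 0.002]
force: [0.1, 0.2, -0.4]
width: 1.002
```

```bash
python3 w.py tumbler_orange TUM "[.664,-.002]" w11;  python3 pf.py "[.505,.22,3.205]" .008 s4
```

```text
[ 0.6643 -0.001   0.2201] [2.213e+00 2.230e+00 2.000e-03] [ 0.28  0.59 -0.58  1.46  0.33  1.19 -0.34] 1.0023950575144593
0.86 [222.0, 154.6, 65.4, 69.6]
(array([ 0.6636, -0.0018]), np.float64(0.035))
[ 0.6646 -0.0013  0.2204]
side 0.71 (array([0.5027, 0.2224, 3.1867]), np.float64(0.049))
top 0.9 (array([0.5025, 0.219 , 3.1974]), np.float64(0.08))
```

View pics/w11.png

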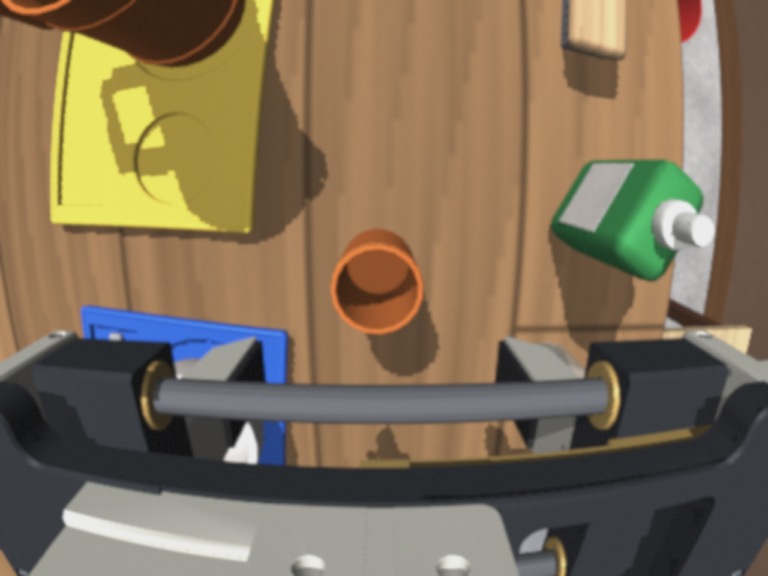

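The tumbler at (377,287) is clearly orange (the pink ones are elsewhere), and the fit gives (0.664,−0.002), right under the TCP. The pitcher fits at (0.503,0.221), which is in its well. I'll go down and grip.

>>> move_arm --pt "0 0 -4 0 0 0" --pt "0 0 -4 0 0 0" --pt "0 0 -4 0 0 0" --pt "0 0 -2.5 0 0 0" --pt "0 0 -1.5 0 0 0" --pt "0 0 0 0 0 0" --pt "0 0 0 0 0 0"

```text
clock: 40.6
position: [0.6651, -0.0017, 0.0601]
ee_rot: [2.214, 2.228, 0.002]
force: [-0.3, 0.5, -0.3]
width: 1.001
```

>>> move_arm --pt "0 0 0 0 0 0" --pt "0 0 0 0 0 0" --pt "0 0 0 0 0 0" --pt "0 0 0 0 0 0" --pt "0 0 0 0 0 0" --grip 0 --force 20

```text
clock: 41.1
position: [0.6643, -0.002, 0.0593]
ee_rot: [2.215, 2.228, 0.0]
force: [-0.9, 0.2, 2.2]
width: 0.633
```

>>> move_arm --pt "0 0 3 0 0 0" --pt "0 0 3 0 0 0" --pt "-2.5 0 2 0 0 0" --pt "-4 0 0 0 0 0" --pt "-4 2 0 0 0 0" --pt "-4 3.5 0 0 0 0" --pt "-2.5 3.8 0 0 0 0" --pt "0 0 0 0 0 0"

```text
clock: 41.9
position: [0.493, 0.0944, 0.1398]
ee_rot: [-2.204, -2.236, -0.002]
force: [1.4, -0.6, -1.1]
width: 0.636
```

>>> move_arm --pt "0 0 0 0 0 0" --pt "0 0 0 0 0 0"

```text
clock: 42.1
position: [0.4974, 0.088, 0.139]
ee_rot: [2.215, 2.226, -0.0]
force: [0.3, -0.3, -0.9]
width: 0.638
```

>>> move_arm --pt "-0.3 0.2 -2.5 0 0 0" --pt "0 0 -2.5 0 0 0" --pt "0 0 -1 0 0 0" --pt "0 0 -0.5 0 0 0" --pt "0 0 -0.4 0 0 0" --pt "0 0 -0.2 0 0 0" --pt "0 0 0 0 0 0" --pt "0 0 0 0 0 0"

```text
clock: 42.9
position: [0.4941, 0.091, 0.0685]
ee_rot: [2.214, 2.228, 0.001]
force: [-0.2, -0.4, -0.8]
width: 0.634
```

>>> move_arm --pt "0 0 -0.1 0 0 0" --pt "0 0 0 0 0 0" --pt "0 0 0 0 0 0"

```text
clock: 43.2
position: [0.4939, 0.091, 0.0672]
ee_rot: [2.214, 2.228, 0.001]
force: [-0.2, -0.1, -0.1]
width: 0.635
```

>>> move_arm --pt "0 0 -0.1 0 0 0" --pt "0 0 0 0 0 0"

```text
clock: 43.4
position: [0.4937, 0.091, 0.0669]
ee_rot: [2.214, 2.228, -0.0]
force: [-4.7, -1.8, 14.6]
width: 0.632
```

>>> move_arm --pt "0 0 0 0 0 0" --pt "0 0 0 0 0 0" --pt "0 0 0 0 0 0" --pt "0 0 2 0 0 0" --pt "0 0 3 0 0 0" --pt "0 0 4 0 0 0" --pt "0 0 4 0 0 0" --pt "0 0 4 0 0 0" --grip 0.95

```text
clock: 44.2
position: [0.4933, 0.091, 0.2374]
ee_rot: [-2.214, -2.228, 0.0]
force: [0.5, -0.6, -0.5]
width: 0.95
```

>>> move_arm --pt "0 -3 3 0 0 0" --pt "0 -4 2 0 0 0" --pt "-2 -4 0 0 0 0" --pt "-2 -2 0 0 0 0" --pt "0 0 0 0 0 0" --pt "0 0 0 0 0 0"

```text
clock: 44.8
position: [0.4536, -0.0393, 0.2861]
ee_rot: [2.216, 2.226, 0.0]
force: [0.2, 0.3, -0.3]
width: 0.947
```

```bash
python3 pf.py "[.503,.22,3.19]" .008 s5; python3 - <<'E'
from fit import *
Z=lambda P:[p+[0,0,.008] for p in P]
for c in("top","side"):
    im=imaging.get_image(c);save(im,c+"9",(60,70,340,230),2.3)
    for n,P,x in (("bowl",Z(BOWL),[.506,-.137]),("tumbler_steel",Z(TUM),[.495,-.26]),("tumbler_orange",Z(TUM),[.494,.091]),("tumbler_green",TUM,[.633,-.317])):
        rs=[fit([(im,o["mask"],None)],P,x) for o in outline_of(c,n)]
        print(c,n,min(rs,key=lambda r:r[1]) if rs else None)
print(monitor.observe()["clock"])
E
```

```text
[ 0.4536 -0.0393  0.2861]
side 0.6 (array([0.5034, 0.2217, 3.1814]), np.float64(0.042))
side 0.43 (array([0.503, 0.22 , 3.19 ]), np.float64(1.0))
top 0.9 (array([0.5018, 0.2185, 3.1974]), np.float64(0.086))
top bowl None
top tumbler_steel (array([ 0.4954, -0.2664]), np.float64(0.078))
top tumbler_orange (array([0.4929, 0.0904]), np.float64(0.072))
top tumbler_green (array([ 0.6296, -0.3156]), np.float64(0.071))
side bowl (array([ 0.5055, -0.1356]), np.float64(0.039))
side tumbler_steel (array([ 0.4966, -0.263 ]), np.float64(0.082))
side tumbler_orange (array([0.4968, 0.0911]), np.float64(0.085))
side tumbler_green (array([ 0.6352, -0.3146]), np.float64(0.16))
45.55
```

View pics/side9.png

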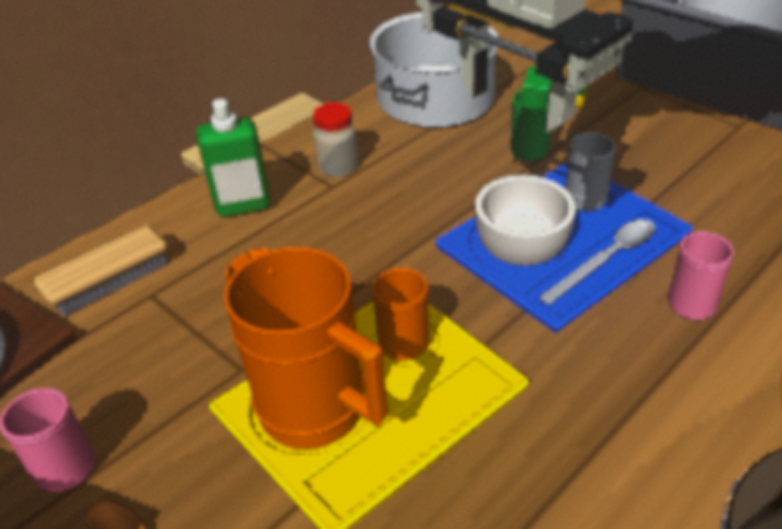

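View pics/top9.png

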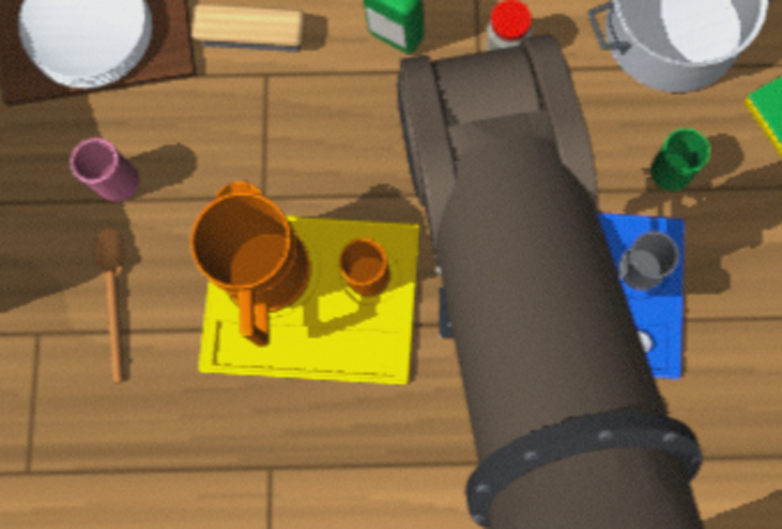

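Both views show everything seated on its tray, the green tumbler and wooden spoon unmoved, and the gripper clear. Signing off.

```bash
python3 -c "
from cell import workorder,monitor
print(workorder.sign_off(),monitor.observe()['clock'])"
```

```text
the job is handed in; nothing more can be done
the job is handed in; nothing more can be done
```

I laid up both trays in the order asked and handed the job in at about 46 s on the robot's clock. The sign-off gave no verdict.

**What I did:**
- **Blue tray:** the bowl went in first, then the steel tumbler, then the spoon.
- **Spoon:** it lies face up with its head toward −y. Laid the first way round, the gripper would have hit the pink tumbler. I put it back on the table, regripped it further along the handle and laid it in reversed.
- **Yellow tray:** the pitcher went in with its handle toward the robot, then the orange tumbler.

**Last checks:**
- **Seating:** each item touched down close to the height expected for its recess floor.
- **Positions:** the camera fits put the bowl, pitcher and both tumblers within about 2–6 mm of their well centres, inside margins of 9–15 mm. The steel tumbler is about 2–7 mm toward −y, inside its 9 mm margin.
- **Left alone:** the green tumbler fits where it started. The wooden spoon and pink tumblers look unmoved in the pictures.

**Checks that failed or disagreed:**
- The arm hid the bowl in the final top view. It was checked only from the side there and in an earlier top crop.
- The wrist network missed the steel tumbler once, so I measured it by hand from the picture.
- I checked the spoon's fit by its touch-down height and by eye. Its handle end is only about 4 mm from the end of the slot.

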